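# Draw the rolling pin out of the half-lidded box and hold it up

### The arm

A 6-joint arm with a two-finger parallel gripper is mounted at the origin on a cart in front of the work surface, level with it; the furniture and walls round the work are solid. World frame = base frame: x ahead of the robot, y to its left, z up, the work surface at z = 0. Lengths are in m, angles in rad, forces in N, time in s.
With the tool pointing down it reaches from about 0.3 to 0.875 m from the base axis. Payload 6.4 kg.
Tool frame: the origin (TCP) lies on the centre line of the jaws, within the pads' length; the fingertips stand 22 mm ahead of it and the grasp point (between the pads) lies 3 mm ahead of it; z points along the fingers, y is the line along which they close (so a half turn about z gives the same grasp; the last joint's range is limited). The gripper opens to 85 mm and grips with 20 to 120 N. Pads are 22 mm wide; open, the fingers measure 114 mm over their backs; the gripper's body (76 mm by 85 mm) begins 54 mm behind the grasp point. The pads swing forward as they close: fully open they stand 13 mm farther back than shut.
Start: joints at [0.938, 0.181, 1.607, -0, 1.354, -0.206], TCP at [0.238, 0.523, 0.253] pointing down, gripper open.
Joint ranges: [-2.99, 2.99], [-0.89, 2.07], [0.3, 2.58], [-1.14, 4.28], [0, 2.63], [-3.12, 3.12]. Speed limits (rad/s): [2.57, 2.57, 3.01, 3.14, 3.14, 3.14].

### API

Orientations are given as a unit quaternion [w, x, y, z].
In Python, from bench import ctrl gives the robot as it stands. The module is installed in compiled form; this text tells all that it offers.
- The arm moves only by the tool servo_tool, never from a script. Its argument "commands" is a list of rows, each a list of 3 entries, a list of its own where there are three numbers: the shift along the tool's x, y, z in mm, then the turn about the tool's z in rad, then the finger opening in mm, from 0 to 85.4. In form: [[[dx, dy, dz], turn, jaw], ...]. A call has 1 to 20 rows; each row shifts and turns the commanded pose from where the row before left it, along the tool's axes as they then stand; what a row does not reach is not made up. A row lasts 1/8 s, in which the tool goes at most 62.5 mm and 10.7 degrees, less where a joint would pass 70% of its speed; a pose out of reach is approached as far as the arm can. A call with a gripper value outside its range is refused whole. The fingers move at their own pace and stop on an object; the grip force is fixed at half the most. Time passes only in rows, so rows that do not move let the fingers close. It gives the time, the measured TCP pose, the force, the opening and the grip force at its end, in the units of the state.
- ctrl.get_obs(): the state, without advancing time (a new reading comes with each control period).
- ctrl.camera(name): name is "side" or "top" or "wrist"; returns a dict with "color" (384x512x3 uint8, red, green, blue), "z_map" (384x512 float32, m along the optical axis (not along the pixel's ray), 0 where there is no reading), "fx", "fy", "cx", "cy" (pixels), "R" (3x3) and "t" (3): a world point X has camera coordinates R X + t. Camera axes: x right, y down, z forward; pixel columns grow to the right and rows downward; lengths in m; the calibration is good to about 2 mm. A picture is of the moment at which its call begins.
- ctrl.hand_in(): hands the job in; it is judged then, once.
The state is a dict: "time_s": time; "q": joint angles; "dq": joint speeds; "joint_efforts": joint torques, N m; "eef_pos": TCP position; "eef_rot": TCP orientation; "wrist_force": force on the tool from outside, world axes, zero at the start; "torque": the same for the moment, N m; "opening": opening from 0.0 (shut) to 1.0 (fully open); "grasp_force": force on a finger pad.
Only numpy, scipy, OpenCV 4.12 (cv2) and the standard library are available. Lean on these libraries where they do the work, as an engineer would, in place of code of your own. Each camera call takes 0.05 s, during which the arm holds its last target. There are 200 camera calls.

### The job

Get the rolling pin out of the white storage box: flip the hinged half of the wooden lid right over so that it lies back on the fixed half, then tilt the pin end-up and draw it out diagonally from under the fixed half, left end first. Finish holding the whole pin still in the gripper, at least 5 cm above the top of the folded lid, clear of the box, the kettle and the loose things around; do not put it down or let go. Leave the other loose things on the worktop where they are.

Things in the scene. Friction and masses are not known exactly. Their poses are not given: they have to be found in the camera images.
- box: White box, fixed on the worktop. Outside 204 (its x) x 348 (its y) x 101 mm high with lid. Origin: centre of its underside; +y along the box to its opening end (robot's left), z up. Walls 9 mm, inside 186 x 330 mm. The 10 mm wooden lid has two leaves: the right one (y below -10 mm) is fixed and never opens, the left one (y above -10 mm) is hinged.
- box_floor (a point): Centre of the box's inner floor, 14 mm over the worktop. Wall tops and the fixed leaf's underside are 77 mm higher (91 mm over the worktop), the lid's top 101 mm.
- box_opening (a point): Centre of the opening left when the hinged leaf is folded back, at the height of the wall tops. The opening is 186 mm (box x) x 175 mm (box y): from the fixed leaf's edge at box y = -10 mm to the end wall's inner face at y = +165 mm.
- leaf (a joint): Angle of the hinged leaf, rad: 0 shut, 1.57 upright, 3.12 its stop, turned right over and lying upside down on the fixed leaf (top then 111 mm over the worktop). Leaf 208 (x) x 186 mm, 0.18 kg, damped hinge without spring: let go before upright it sinks shut; let go at 1.8 or more it sinks over to its stop by itself in 1 to 3 s.
- box_hinge (a point): Middle of the hinge line (along the box's x axis), level with the lid's top face, 101 mm over the worktop, at box y = -10 mm.
- leaf_tab (a point): Grip point on the leaf's pull tab, a flat wooden tongue 28 mm wide (box x), 10 mm thick, sticking out 38 mm from the middle of the leaf's free edge past the end wall. The point is at mid-thickness, 24 mm out from that edge, 210 mm from the hinge line; it moves with the leaf. Shut, it is 96 mm over the worktop with free air below.
- rolling_pin: Small plain wooden rolling pin, a 30 mm round dowel 300 mm long whose last 26 mm at each end taper to 18 mm; 0.10 to 0.21 kg. Origin at its centre, own y axis along its length, +y to the opening end. It starts lying on the box's floor nearly parallel to the box's y axis, its axis 29 mm above the worktop, about half of it under the fixed leaf.
- pin_left (a point): Centre of the pin's end face on its +y side, the end that starts under the hinged leaf.
- pin_right (a point): Centre of the pin's end face on its -y side, the end that starts deep under the fixed leaf.
- copper_tin: Copper-coloured tin, 69 mm wide, 102 mm high, at the back; bystander. Origin under its centre.
- salt_mill: Mill with wooden foot and white top, 56 mm wide, 183 mm high, at the back; bystander. Origin under its centre.
- pepper_mill: White mill, 56 mm wide, 183 mm high, at the back; bystander. Origin under its centre.
- egg_timer: Round egg timer, 61 mm wide, 58 mm high, at the right; bystander. Origin under its centre.
- garlic: Garlic bulb, 48 x 50 x 51 mm, left of the box towards the hob; bystander. Origin under its centre.
- kettle: Black kettle, 160 x 224 x 215 mm, fixed on a cork trivet at the back right; bystander. Origin under its centre.
- lemon: Lemon, 78 x 55 x 56 mm, on the white plate front right; bystander. Origin under its centre.

How it is judged:
By the outcome, as a careful person would: the job done as asked, in the order asked, and still so for the second after the job is handed in, while the arm keeps its last pose, push and grip.
It also fails if it takes over 54 s, if anything falls off the work surface, if the arm or the gripper's body presses on something with over 40 N, if the wrist force passes 120 N, or if a joint passes its speed limit or range.

## Working session

There is one attempt and no reset: what is moved stays moved. The work goes in short steps, Python scripts to look and compute and a tool call to move; the robot and the scene stay as the last step left them, time stands still between calls to the robot, and variables do not carry over. Pictures are saved under pics/ and viewed, at most 10 in all, crops included, and the job is handed in when it is done.

Besides the shell and the picture viewer there is one more tool, called as name([rows], argument=value, ...), one row to a line, values as JSON. servo_tool: Moves the arm, as the interface text tells. Its arguments: {"type":"object","properties":{"commands":{"type":"array"}},"required":["commands"]}

```bash
mkdir -p pics
cat > h.py <<'E'
import numpy as np, cv2
from bench import ctrl
from scipy.spatial.transform import Rotation as Ro
def cam(n):
    c=ctrl.camera(n); return c
def pts(c):
    z=c["z_map"].astype(float); v,u=np.mgrid[:384,:512]
    P=np.stack([(u-c["cx"])/c["fx"]*z,(v-c["cy"])/c["fy"]*z,z],-1)
    W=(P-np.array(c["t"]))@np.array(c["R"]); W[z==0]=np.nan
    return W
def save(c,n): cv2.imwrite(f"pics/{n}.png",c["color"][:,:,::-1])
def rot(o): q=o["eef_rot"]; return Ro.from_quat([q[1],q[2],q[3],q[0]]).as_matrix()
E
python3 - <<'E'
from h import *
a=cam("top");b=cam("side")
im=np.hstack([a["color"],b["color"]])
cv2.imwrite("pics/top0.png",a["color"][:,:,::-1]);cv2.imwrite("pics/side0.png",b["color"][:,:,::-1])
o=ctrl.get_obs();print(o,rot(o))
for c in(a,b): print(-np.array(c["R"]).T@c["t"],c["R"],c["fx"])
W=pts(a);print(W[::48,::64].round(3).tolist())
E
```

```text
{'time_s': 0.1, 'q': array([ 9.37715201e-01,  1.81476559e-01,  1.60786752e+00, -6.64998504e-06,
        1.35380340e+00, -2.06339225e-01]), 'dq': array([-0.00136861, -0.00157899, -0.00211088,  0.00023049,  0.0006992 ,
        0.00087734]), 'joint_efforts': array([ 2.23220122e-03, -4.45873976e+01, -3.52242279e+01, -1.65140286e-04,
        4.06962048e-03, -2.16488093e-05]), 'eef_pos': array([0.23773419, 0.52306434, 0.25248827]), 'eef_rot': array([-3.13828335e-04,  2.11754836e-01,  9.77322508e-01, -7.11263084e-04]), 'wrist_force': array([-0.07396607,  0.0661509 , -0.01372872]), 'torque': array([-0.0245814 , -0.00515194,  0.01679559]), 'grasp_force': 0.0, 'opening': 0.9990901720761877} [[-9.10319582e-01  4.13905089e-01 -9.14649788e-04]
 [ 4.13905982e-01  9.10318767e-01 -1.25735751e-03]
 [ 3.12196196e-04 -1.52317618e-03 -9.99998791e-01]]
[0.49558016 0.00774084 1.22648518] [[-0.01034446 -0.99988844  0.01077524]
 [-0.99417387  0.00912793 -0.10740113]
 [ 0.1072908  -0.01182347 -0.99415738]] 361.72365836646793
[0.33834666 1.30706644 0.62313313] [[-9.82280336e-01 -1.87416111e-01 -7.36800780e-04
[... 932 characters left out ...]
 [0.626, 0.205, -0.001], [0.613, -0.011, 0.1], [0.622, -0.231, -0.001], [0.613, -0.428, 0.061], [0.576, -0.44, 0.418]], [[0.471, 0.838, 0.007], [0.468, 0.627, 0.007], [0.466, 0.417, 0.001], [0.464, 0.204, 0.0], [0.464, -0.009, 0.099], [0.462, -0.207, 0.099], [0.458, -0.426, 0.046], [0.468, -0.439, 0.406]], [[0.314, 0.834, -0.001], [0.311, 0.626, -0.003], [0.308, 0.415, -0.003], [0.306, 0.202, 0.001], [0.304, -0.009, -0.0], [0.301, -0.222, -0.002], [0.303, -0.426, 0.026], [0.362, -0.433, 0.403]], [[-0.089, 1.434, -0.918], [-0.094, 1.073, -0.918], [-0.099, 0.711, -0.92], [-0.104, 0.347, -0.919], [0.149, -0.007, -0.004], [-0.116, -0.387, -0.929], [0.133, -0.442, -0.04], [0.257, -0.428, 0.399]]]
```

View pics/top0.png

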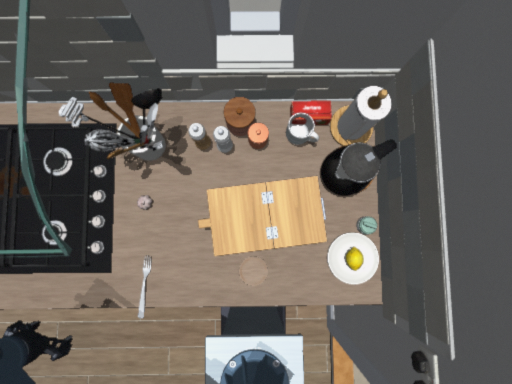

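View pics/side0.png

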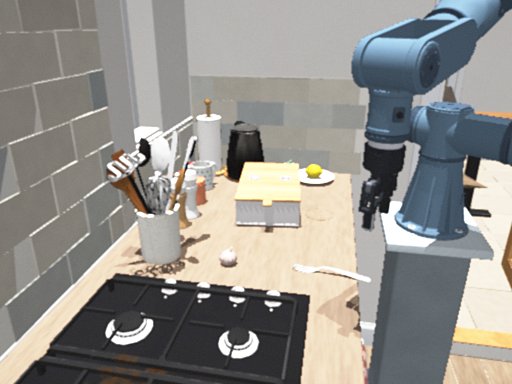

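Top: the wooden lid covers about (208–325, 178–255) with its seam at x≈270 and the tab at (203, 224). The arm is at the bottom, its gripper at bottom left (35, 345), and the garlic is at (145, 202). Side: the tab faces the camera at (268, 203).

Run:
```python
from h import *
a=cam("top");W=pts(a);hsv=cv2.cvtColor(a["color"],cv2.COLOR_RGB2HSV)
m=(abs(W[...,2]-.1)<.012)&(hsv[...,1]>60)
m=m.astype(np.uint8);n,l,s,c=cv2.connectedComponentsWithStats(m)
k=1+np.argmax(s[1:,4]);print(s[k])
m=(l==k).astype(np.uint8)
# ray cast on plane z=.101
def ray(uv,z):
    R=np.array(a["R"]);C=-R.T@a["t"];d=np.array([(uv[0]-a["cx"])/a["fx"],(uv[1]-a["cy"])/a["fy"],1])@R
    return C+d*(z-C[2])/d[2]
mo=cv2.morphologyEx(m,cv2.MORPH_OPEN,np.ones((15,15)))
ct=max(cv2.findContours(mo,0,2)[0],key=cv2.contourArea)
P=np.array([ray(p,.101)[:2] for p in ct[:,0]],np.float32)
r=cv2.minAreaRect(P);print(r,cv2.boxPoints(r))
t=cv2.subtract(m,mo);n,l2,s2,c2=cv2.connectedComponentsWithStats(t)
for i in range(1,n):
    if s2[i,4]>15: print(s2[i],ray(c2[i],.101))
print("median lid z",np.median(W[...,2][mo>0]))
```

```text
[ 198  176  129   80 7337]
((0.531664252281189, 0.041589055210351944), (0.2075684815645218, 0.18596142530441284), 6.414491653442383) [[ 0.4181419   0.12239288]
 [ 0.43891758 -0.06240437]
 [ 0.6451866  -0.03921477]
 [ 0.6244109   0.14558248]]
[306 176  14  14 124] [ 0.64103862 -0.19284356  0.101     ]
[254 181  19  12 120] [ 0.63117689 -0.04240335  0.101     ]
[214 186  18   9  70] [0.62163095 0.08208856 0.101     ]
[297 205   9   2  16] [ 0.56935449 -0.15084099  0.101     ]
[311 204  13  15  35] [ 0.54175512 -0.20872312  0.101     ]
[249 213   4   7  26] [0.53821427 0.00702085 0.101     ]
[269 213   2  14  20] [ 0.52307444 -0.05118193  0.101     ]
[198 218  12  10 105] [0.51911095 0.15196287 0.101     ]
[325 229   2  13  19] [ 0.47380986 -0.22389164  0.101     ]
[266 230  55  19 578] [ 0.46490494 -0.11076993  0.101     ]
[214 254  13   2  18] [0.42193877 0.10508149 0.101     ]
median lid z 0.10022789967694382
```

servo_tool([
  [[0, 0, 0], 0.172, 60],
  [[0, 0, 0], 0.172, 60],
  [[0, 0, 0], 0.172, 60],
  [[0, 0, 0], 0.172, 60],
  [[0, 0, 0], 0.172, 60],
  [[0, 0, 0], 0.172, 60],
  [[-33, 20, 5], 0, 60],
  [[-33, 20, 5], 0, 60],
  [[-33, 20, 5], 0, 60],
  [[-33, 20, 5], 0, 60],
  [[-33, 20, 5], 0, 60],
  [[-33, 20, 5], 0, 60],
  [[-33, 20, 5], 0, 60],
  [[-33, 20, 5], 0, 60],
  [[-33, 20, 5], 0, 60],
  [[-33, 20, 5], 0, 60],
  [[-33, 20, 5], 0, 60],
  [[-32, 18, 5], 0, 60],
  [[0, 0, 0], 0, 60],
])

```text
time_s: 2.52
eef_pos: [0.5195, 0.1555, 0.1926]
eef_rot: [-0.0, 0.668, 0.744, -0.0]
wrist_force: [-0.6, 0.6, 0.0]
opening: 0.699
grasp_force: 0.0
```

```bash
cat >> h.py <<'E'
ex=np.array([.9937,.112,0]);ey=np.array([-.112,.9937,0]);B=np.array([.5410,-.0409,0])
def st():
    o=ctrl.get_obs();p=o["eef_pos"]-B;T=rot(o)
    print("t",round(o["time_s"],2),"box TCP mm",(np.array([p@ex,p@ey,p[2]])*1e3).round(1),"tool y vs box x deg",np.degrees(np.arctan2(T[:,1]@ey,T[:,1]@ex)).round(1),"F",o["wrist_force"].round(1),"open",round(o["opening"]*85.4,1),"g",round(float(o["grasp_force"]),1),"q",o["q"].round(2))
    return o
E
python3 -c "
from h import *
st();c=cam('wrist');save(c,'w1')"
```

```text
t 2.52 box TCP mm [  0.6 197.6 192.6] tool y vs box x deg -0.2 F [-0.6  0.6  0. ] open 59.7 g 0.0 q [ 0.07  0.17  1.75 -0.    1.22 -0.04]
```

View pics/w1.png

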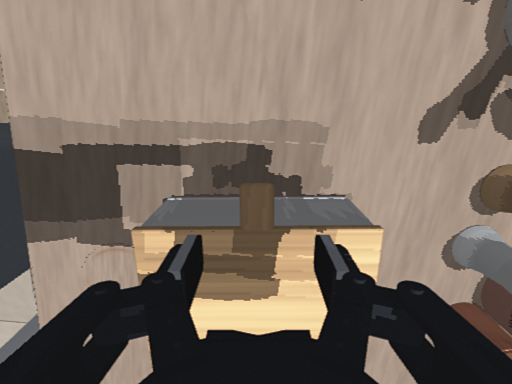

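The wrist view shows the tab at (256, 205), centred between the fingers at (190, 265) and (325, 265).

servo_tool([
  [[1, 0, 20], 0, 60],
  [[1, 0, 25], 0, 60],
  [[0, 0, 25], 0, 60],
  [[0, 0, 23], 0, 60],
  [[0, 0, 0], 0, 60],
  [[0, 0, 0], 0, 20],
  [[0, 0, 0], 0, 20],
  [[0, 0, 0], 0, 20],
  [[0, 0, 0], 0, 20],
  [[0, 0, 0], 0, 20],
])

```text
time_s: 3.82
eef_pos: [0.5178, 0.1598, 0.1019]
eef_rot: [-0.001, 0.666, 0.746, -0.0]
wrist_force: [-7.8, -1.3, 9.9]
opening: 0.315
grasp_force: 58.9
```

```bash
python3 -c "
from h import *
st()
a=np.linspace(0,1.95,14);d=np.diff(np.c_[210*np.cos(a)+5*np.sin(a)*-1*0,210*np.sin(a)],axis=0)
r,t0=210.05,np.arctan2(-5,210)
P=np.c_[r*np.cos(t0+a),r*np.sin(t0+a)];print(np.diff(P,axis=0).round(1).tolist())"
```

```text
t 3.83 box TCP mm [ -0.6 202.1 101.9] tool y vs box x deg 0.0 F [-7.8 -1.3  9.9] open 26.9 g 58.9 q [ 0.08  0.3   1.8   0.    1.04 -0.03]
[[-1.6, 31.4], [-6.3, 30.8], [-10.8, 29.6], [-15.1, 27.6], [-19.1, 25.0], [-22.6, 21.9], [-25.6, 18.3], [-28.1, 14.2], [-29.9, 9.9], [-31.0, 5.3], [-31.5, 0.6], [-31.2, -4.1], [-30.2, -8.7]]
```

servo_tool([
  [[-0.4, 0, -15.7], 0, 20],
  [[-1.2, 0, -15.7], 0, 20],
  [[-2.7, 0, -15.5], 0, 20],
  [[-3.6, 0, -15.3], 0, 20],
  [[-5, 0, -15], 0, 20],
  [[-5.8, 0, -14.6], 0, 20],
  [[-7.1, 0, -14.1], 0, 20],
  [[-8, 0, -13.5], 0, 20],
  [[-9.1, 0, -12.8], 0, 20],
  [[-10, 0, -12.2], 0, 20],
  [[-10.9, 0, -11.4], 0, 20],
  [[-11.7, 0, -10.5], 0, 20],
])

```text
time_s: 5.32
eef_pos: [0.5264, 0.0837, 0.2668]
eef_rot: [-0.0, 0.666, 0.746, -0.0]
wrist_force: [-3.5, -4.0, -9.1]
opening: 0.314
grasp_force: 59.6
```

```bash
python3 -c "
from h import *
st();c=cam('side');save(c,'s1')"
```

```text
t 5.33 box TCP mm [ -0.5 125.4 266.8] tool y vs box x deg -0.0 F [-3.5 -4.  -9.1] open 26.8 g 59.6 q [-0.07  0.08  1.7  -0.    1.37 -0.18]
```

View pics/s1.png

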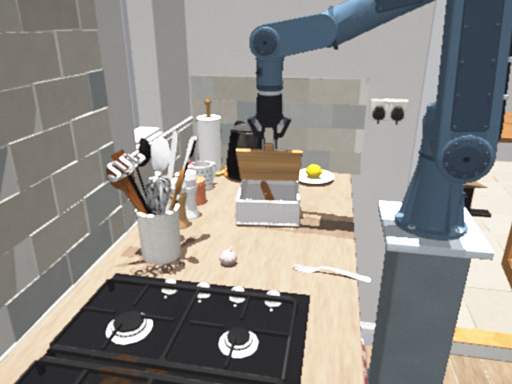

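The side view shows the leaf rising with the gripper on its tab (268, 145), and the pin visible in the box at (267, 190). Continuing the arc.

servo_tool([
  [[-12.4, 0, -9.6], 0, 20],
  [[-13.2, 0, -8.7], 0, 20],
  [[-13.8, 0, -7.6], 0, 20],
  [[-14.3, 0, -6.6], 0, 20],
  [[-14.8, 0, -5.5], 0, 20],
  [[-15.1, 0, -4.4], 0, 20],
  [[-15.4, 0, -3.2], 0, 20],
  [[-15.6, 0, -2.1], 0, 20],
  [[-15.7, 0, -0.9], 0, 20],
  [[-15.8, 0, 0.3], 0, 20],
  [[-15.7, 0, 1.5], 0, 20],
  [[-15.5, 0, 2.6], 0, 20],
  [[-15.3, 0, 3.8], 0, 20],
  [[-14.9, 0, 4.9], 0, 20],
  [[-14.5, 0, 6], 0, 20],
  [[0, 0, 0], 0, 20],
])

```text
time_s: 7.38
eef_pos: [0.5522, -0.139, 0.2992]
eef_rot: [0.002, 0.667, 0.745, -0.0]
wrist_force: [-8.3, -2.2, 5.6]
opening: 0.301
grasp_force: 59.4
```

```bash
python3 -c "
from h import *
o=st();p=(o['eef_pos']-B);print(np.arctan2(p[2]-.003-.096,p@ey+.01))"
```

```text
t 7.38 box TCP mm [ 1.000e-01 -9.870e+01  2.992e+02] tool y vs box x deg -0.1 F [-8.3 -2.2  5.6] open 25.7 g 59.4 q [-0.45  0.13  1.57 -0.    1.44 -0.56]
1.9878679818590648
```

servo_tool([
  [[0, 0, 0], 0, 60],
  [[0, 0, 0], 0, 60],
  [[0, 0, 0], 0, 60],
  [[0, 0, -15], 0, 60],
  [[0, 0, -20], 0, 60],
  [[0, 0, -20], 0, 60],
  [[15, 0, -10], 0, 60],
  [[20, 0, 0], 0, 60],
  [[25, 0, 0], 0, 60],
  [[25, 0, 0], 0, 60],
  [[25, 0, 0], 0, 60],
  [[25, 0, 0], 0, 60],
  [[25, 0, 0], 0, 60],
  [[25, 0, 0], 0, 60],
  [[25, 0, 0], 0, 60],
  [[25, 0, 0], 0, 60],
  [[25, 0, 0], 0, 60],
  [[25, 0, 0], 0, 60],
  [[25, 0, 0], 0, 60],
  [[25, 0, 0], 0, 60],
])

```text
time_s: 9.88
eef_pos: [0.5128, 0.1988, 0.3601]
eef_rot: [-0.001, 0.666, 0.746, -0.001]
wrist_force: [0.2, -0.1, -0.5]
opening: 0.704
grasp_force: 0.0
```

```bash
python3 -c "
from h import *
st();a=cam('top');b=cam('wrist');s=cam('side')
im=np.vstack([np.hstack([a['color'][150:290,160:360],s['color'][110:250,190:390]]).repeat(2,0).repeat(2,1)[:, :800],]);cv2.imwrite('pics/t2.png',im[:,:,::-1]);save(b,'w2')
import pickle;pickle.dump((a,b,s),open('c2.pkl','wb'))"
```

```text
t 9.88 box TCP mm [ -1.2 241.4 360.1] tool y vs box x deg 0.1 F [ 0.2 -0.1 -0.5] open 60.1 g 0.0 q [0.15 0.06 1.53 0.   1.56 0.04]
```

View pics/t2.png

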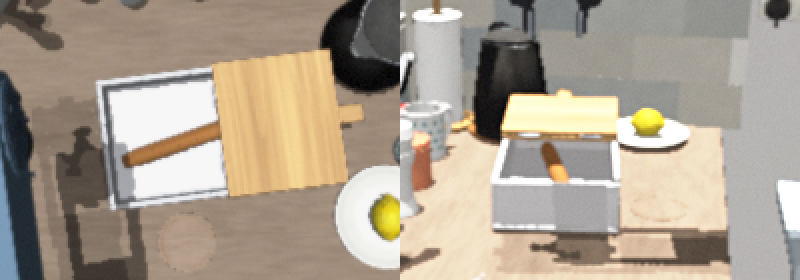

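View pics/w2.png

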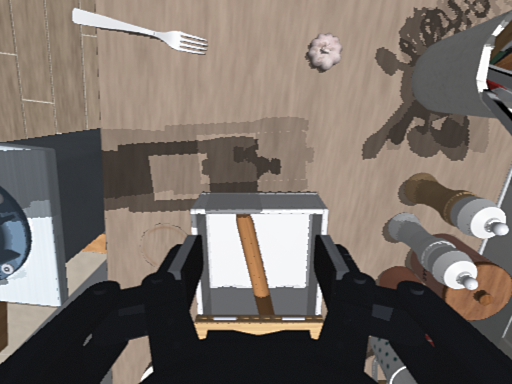

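The leaf lies folded over on the fixed half. In the crop, the pin's left end is at (128,160) and it runs under the lid at (218,130).

Run:
```python
from h import *
import pickle
a,b,s=pickle.load(open('c2.pkl','rb'))
for nm,c in(("top",a),("wrist",b)):
    R=np.array(c["R"]);C=-R.T@c["t"]
    v,u=np.mgrid[:384,:512]
    d=np.stack([(u-c["cx"])/c["fx"],(v-c["cy"])/c["fy"],np.ones_like(u,float)],-1)@R
    X=C+d*((.029-C[2])/d[...,2])[...,None]-B
    bx,by=X@ex*1e3,X@ey*1e3
    h=cv2.cvtColor(c["color"],cv2.COLOR_RGB2HSV)
    m=(abs(bx)<88)&(by>5)&(by<160)&(h[...,1]>100)&(h[...,2]>60)
    W=pts(c)-B; wz=W[...,2]
    m&=(wz<.06)
    n,l,st_,_=cv2.connectedComponentsWithStats(m.astype(np.uint8))
    m=l==1+np.argmax(st_[1:,4])
    P=np.c_[bx[m],by[m]];print(nm,len(P),"by range",P[:,1].min(),P[:,1].max())
    for y in range(10,160,20):
        k=abs(P[:,1]-y)<6
        if k.sum()>3: print(y,P[k,0].mean().round(1),np.ptp(P[k,0]).round(1))
    print("z",np.nanmax(wz[m]),np.nanmedian(wz[m]))
```

```text
top 316 by range 5.330002251479026 146.52513336518896
10 -1.7 25.8
30 -6.6 23.7
50 -11.1 23.3
70 -14.2 23.6
90 -18.2 23.2
110 -21.8 23.2
130 -24.8 22.4
150 -27.3 9.7
z 0.04822703465076813 0.0410315597697619
wrist 1041 by range 6.589164536638066 138.72278273471412
10 -1.6 27.6
30 -5.8 29.0
50 -9.5 28.7
70 -13.7 26.7
90 -17.7 28.0
110 -22.2 29.4
130 -26.3 25.7
z 0.0450008337823468 0.04100370902875876
```

servo_tool([
  [[-20, -3, 0], 0, 52],
  [[-30, -4, 0], 0, 52],
  [[-30, -4, 10], 0, 52],
  [[-30, -4, 20], -0.1, 52],
  [[-30, -3, 30], -0.1, 52],
  [[0, 0, 35], 0, 52],
  [[0, 0, 35], 0, 52],
  [[0, 0, 35], 0, 52],
  [[0, 0, 35], 0, 52],
  [[0, 0, 20], 0, 52],
  [[0, 0, 0], 0, 52],
  [[0, 0, 0], 0, 52],
])

```text
time_s: 11.52
eef_pos: [0.5155, 0.0548, 0.1421]
eef_rot: [0.001, 0.589, 0.808, 0.0]
wrist_force: [-0.0, 0.7, 0.8]
opening: 0.612
grasp_force: 0.0
```

```bash
python3 -c "
from h import *
st();b=cam('wrist');save(b,'w3')"
```

```text
t 11.53 box TCP mm [-14.6  98.  142.1] tool y vs box x deg 11.4 F [-0.   0.7  0.8] open 52.2 g 0.0 q [-0.12  0.19  1.84 -0.    1.11 -0.43]
```

View pics/w3.png

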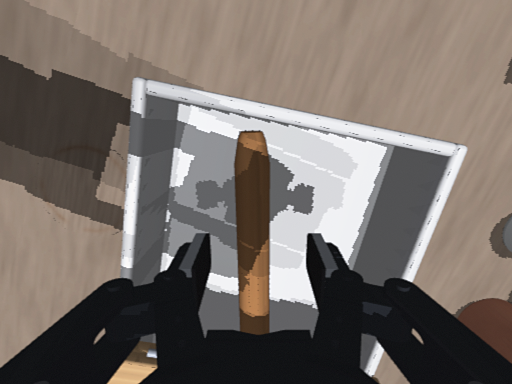

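The pin points straight along the tool at u≈253, slightly left of the finger centre (258). I'll shift about -4 mm and descend.

servo_tool([
  [[0, -2, 15], 0, 52],
  [[0, -2, 20], 0, 52],
  [[0, 0, 20], 0, 52],
  [[0, 0, 20], 0, 52],
  [[0, 0, 15], 0, 52],
  [[0, 0, 8], 0, 52],
  [[0, 0, 0], 0, 52],
  [[0, 0, 0], 0, 15],
  [[0, 0, 0], 0, 15],
  [[0, 0, 0], 0, 15],
  [[0, 0, 0], 0, 15],
  [[0, 0, 0], 0, 15],
])

```text
time_s: 13.08
eef_pos: [0.512, 0.0546, 0.0441]
eef_rot: [0.001, 0.589, 0.808, 0.0]
wrist_force: [-2.1, -0.1, 6.4]
opening: 0.325
grasp_force: 59.1
```

```bash
python3 -c "
from h import *
st()
a=np.radians(np.linspace(0,16,9));P=np.c_[255*np.cos(a),255*np.sin(a)];print(np.diff(P,axis=0).round(1).tolist())"
```

```text
t 13.07 box TCP mm [-18.2  98.1  44.1] tool y vs box x deg 11.4 F [-2.1 -0.1  6.4] open 27.8 g 59.1 q [-0.12  0.35  1.89  0.    0.9  -0.44]
[[-0.2, 8.9], [-0.5, 8.9], [-0.8, 8.9], [-1.1, 8.8], [-1.4, 8.8], [-1.7, 8.7], [-2.0, 8.7], [-2.3, 8.6]]
```

servo_tool([
  [[0, 0, -6], 0, 15],
  [[-0.4, 0, -8], 0, 15],
  [[-0.6, 0, -8], 0, 15],
  [[-0.8, 0, -8], 0, 15],
  [[-1.1, 0, -8], 0, 15],
  [[-1.4, 0, -8], 0, 15],
  [[-1.7, 0, -8], 0, 15],
  [[-2, 0, -8], 0, 15],
  [[0, 0, 0], 0, 15],
])

```text
time_s: 14.2
eef_pos: [0.5141, 0.0468, 0.1057]
eef_rot: [0.001, 0.589, 0.808, 0.0]
wrist_force: [-0.9, -0.0, -2.7]
opening: 0.326
grasp_force: 59.6
```

```bash
python3 -c "
from h import *
st();b=cam('side');t=cam('top');cv2.imwrite('pics/s4.png',np.hstack([cv2.resize(c[:,:,::-1],None,fx=2.6,fy=2.6) for c in (b['color'][100:240,210:360],t['color'][150:290,180:330])]))"
```

```text
t 14.2 box TCP mm [-16.9  90.2 105.7] tool y vs box x deg 11.4 F [-0.9 -0.  -2.7] open 27.8 g 59.6 q [-0.14  0.24  1.87 -0.    1.03 -0.45]
```

View pics/s4.png

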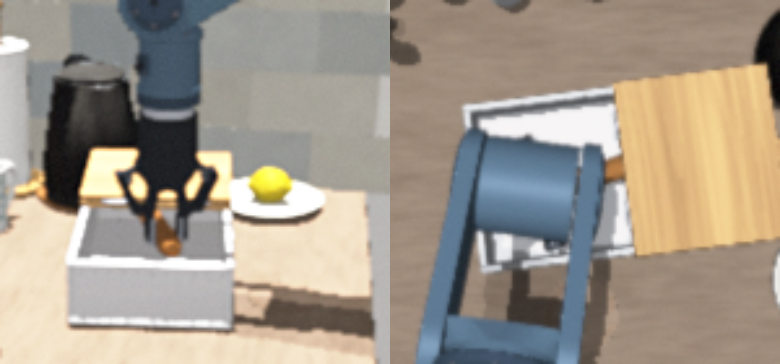

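The side crop shows the pin held, its left end at (170, 248) just above the end wall's rim. I'll measure the tilt from depth.

```bash
cat >> h.py <<'E'
def pin(zmin=.02):
    A=[]
    for n in ("side","wrist","top"):
        c=cam(n);W=pts(c);h=cv2.cvtColor(c["color"],cv2.COLOR_RGB2HSV)
        X=W-B;bx,by,z=X@ex*1e3,X@ey*1e3,X[...,2]*1e3
        m=(abs(bx)<150)&(by>-250)&(by<420)&(z>zmin*1e3)&(z<600)&(h[...,1]>130)&(h[...,0]<16)&(h[...,2]>50)&~((by<3)&(z<125)&(n!="top"))
        P=np.c_[bx[m],by[m],z[m]];print(n,len(P))
        for y0 in np.arange(-240,420,20):
            k=(P[:,1]>=y0)&(P[:,1]<y0+20)
            if k.sum()>8: print(" y",y0,"x",P[k,0].mean().round(),"z",np.percentile(P[k,2],[5,50,95]).round(),k.sum())
E
python3 -c "
from h import *
pin()"
```

```text
side 84
 y 80 x -20.0 z [101. 104. 163.] 9
 y 100 x -18.0 z [103. 106. 118.] 12
 y 120 x -20.0 z [ 98. 104. 108.] 25
 y 140 x -25.0 z [ 94. 101. 105.] 25
wrist 9352
 y 20 x -20.0 z [87. 90. 92.] 13
 y 40 x -10.0 z [91. 97. 99.] 1020
 y 60 x -14.0 z [ 94.  99. 102.] 1447
 y 80 x -18.0 z [ 96. 102. 105.] 1744
 y 100 x -22.0 z [ 99. 105. 107.] 2146
 y 120 x -26.0 z [100. 105. 107.] 2386
 y 140 x -27.0 z [ 91. 101. 106.] 596
top 51
 y -20 x 1.0 z [84. 89. 92.] 28
 y 0 x -1.0 z [89. 91. 93.] 23
```

The pin stays fixed in the grip and is pivoting on the lid's edge, with only about 7.5° tilt so far. I'll lift another 19 mm about that edge to reach roughly 17°, then check.

servo_tool([
  [[-0.5, 0, -4], 0, 15],
  [[-0.7, 0, -4], 0, 15],
  [[-0.9, 0, -4], 0, 15],
  [[-1, 0, -4], 0, 15],
  [[-1, 0, -3], 0, 15],
  [[0, 0, 0], 0, 15],
])

```text
time_s: 15.2
eef_pos: [0.515, 0.0432, 0.1243]
eef_rot: [-0.0, 0.589, 0.808, 0.0]
wrist_force: [-0.8, 3.4, -4.5]
opening: 0.325
grasp_force: 59.4
```

```bash
python3 -c "
from h import *
st();pin()"
```

```text
t 15.2 box TCP mm [-16.5  86.5 124.3] tool y vs box x deg 11.4 F [-0.8  3.4 -4.5] open 27.7 g 59.4 q [-0.15  0.21  1.86  0.    1.07 -0.46]
side 61
 y 120 x -21.0 z [119. 129. 134.] 25
 y 140 x -25.0 z [119. 124. 133.] 24
wrist 9337
 y 20 x -7.0 z [ 96. 103. 107.] 519
 y 40 x -10.0 z [103. 109. 113.] 957
 y 60 x -14.0 z [110. 115. 119.] 1211
 y 80 x -18.0 z [115. 122. 126.] 1569
 y 100 x -22.0 z [122. 128. 131.] 2164
 y 120 x -26.0 z [125. 131. 133.] 2575
 y 140 x -26.0 z [118. 123. 129.] 340
top 32
 y -20 x 1.0 z [86. 91. 96.] 26
```

servo_tool([
  [[5, 0, -1], 0, 15],
  [[9.5, 0, -2.5], 0, 15],
  [[9.5, 0, -2.9], 0, 15],
  [[9.5, 0, -2.9], 0, 15],
  [[9.5, 0, -2.9], 0, 15],
  [[9.5, 0, -2.9], 0, 15],
  [[9.5, 0, -2.9], 0, 15],
  [[9.5, 0, -2.9], 0, 15],
  [[0, 0, 0], 0, 15],
])

```text
time_s: 16.48
eef_pos: [0.4928, 0.1121, 0.1453]
eef_rot: [-0.0, 0.588, 0.809, 0.0]
wrist_force: [-0.5, 0.5, -3.5]
opening: 0.324
grasp_force: 59.5
```

```bash
python3 -c "
from h import *
st();pin()"
```

```text
t 16.48 box TCP mm [-30.8 157.4 145.3] tool y vs box x deg 11.5 F [-0.5  0.5 -3.5] open 27.6 g 59.5 q [-0.01  0.16  1.87  0.    1.11 -0.33]
side 93
 y 180 x -27.0 z [138. 151. 164.] 16
 y 200 x -38.0 z [138. 147. 153.] 48
wrist 9018
 y 80 x -27.0 z [116. 120. 125.] 60
 y 100 x -22.0 z [121. 127. 131.] 820
 y 120 x -26.0 z [127. 133. 137.] 1027
 y 140 x -30.0 z [133. 139. 143.] 1331
 y 160 x -34.0 z [139. 146. 150.] 1722
 y 180 x -38.0 z [145. 151. 153.] 2337
 y 200 x -41.0 z [141. 151. 154.] 1721
top 276
 y -20 x 2.0 z [86. 91. 94.] 25
 y 0 x -1.0 z [ 91.  96. 101.] 47
 y 20 x -6.0 z [ 96. 102. 107.] 48
 y 40 x -9.0 z [104. 109. 113.] 48
 y 60 x -13.0 z [109. 115. 120.] 51
 y 80 x -18.0 z [117. 120. 125.] 46
 y 100 x -19.0 z [122. 124. 127.] 11
```

servo_tool([
  [[5, 0, -1], 0, 15],
  [[9.5, 0, -2.6], 0, 15],
  [[9.5, 0, -2.9], 0, 15],
  [[9.5, 0, -2.9], 0, 15],
  [[9.5, 0, -2.9], 0, 15],
  [[9.5, 0, -2.9], 0, 15],
  [[9.5, 0, -2.9], 0, 15],
  [[9.5, 0, -2.9], 0, 15],
  [[9.5, 0, -2.9], 0, 15],
  [[9.5, 0, -2.9], 0, 15],
  [[9.5, 0, -2.9], 0, 15],
  [[9.5, 0, -2.9], 0, 15],
  [[0, 0, 0], 0, 15],
])

```text
time_s: 18.25
eef_pos: [0.4593, 0.216, 0.1779]
eef_rot: [0.0, 0.588, 0.809, 0.0]
wrist_force: [0.5, -0.1, -2.5]
opening: 0.324
grasp_force: 59.6
```

```bash
python3 -c "
from h import *
st();pin()"
```

```text
t 18.25 box TCP mm [-52.4 264.4 177.9] tool y vs box x deg 11.5 F [ 0.5 -0.1 -2.5] open 27.6 g 59.6 q [ 0.21  0.11  1.85  0.    1.18 -0.11]
side 142
 y 260 x -30.0 z [173. 185. 226.] 22
 y 280 x -43.0 z [175. 183. 250.] 18
 y 300 x -58.0 z [170. 180. 186.] 49
 y 320 x -61.0 z [170. 174. 182.] 18
wrist 9092
 y 200 x -43.0 z [153. 159. 162.] 524
 y 220 x -46.0 z [158. 164. 168.] 1006
 y 240 x -50.0 z [164. 170. 174.] 1267
 y 260 x -54.0 z [170. 176. 180.] 1573
 y 280 x -59.0 z [175. 181. 184.] 2155
 y 300 x -62.0 z [175. 183. 186.] 2486
 y 320 x -61.0 z [169. 171. 176.] 81
top 586
 y 40 x -9.0 z [106. 110. 116.] 40
 y 60 x -13.0 z [113. 117. 122.] 51
 y 80 x -18.0 z [119. 123. 126.] 51
 y 100 x -22.0 z [124. 129. 133.] 53
 y 120 x -26.0 z [129. 135. 139.] 52
 y 140 x -30.0 z [136. 141. 146.] 57
 y 160 x -34.0 z [140. 146. 151.] 62
 y 180 x -38.0 z [146. 151. 157.] 63
 y 200 x -43.0 z [152. 158. 162.] 65
 y 220 x -46.0 z [155. 164. 169.] 65
 y 240 x -49.0 z [162. 168. 172.] 25
```

servo_tool([
  [[0, 0, -5], 0, 15],
  [[0, 0, -10], 0, 15],
  [[0, 0, -15], 0, 15],
  [[0, 0, -15], 0, 15],
  [[0, 0, -15], 0, 15],
  [[0, 0, -15], 0, 15],
  [[0, 0, -15], 0, 15],
  [[0, 0, -15], 0, 15],
  [[0, 0, -15], 0, 15],
  [[0, 0, -15], 0, 15],
  [[0, 0, -15], 0, 15],
  [[0, 0, -10], 0, 15],
  [[0, 0, -5], 0, 15],
  [[0, 0, 0], 0, 15],
  [[0, 0, 0], 0, 15],
  [[0, 0, 0], 0, 15],
  [[0, 0, 0], 0, 15],
])

```text
time_s: 20.52
eef_pos: [0.4593, 0.2153, 0.3423]
eef_rot: [-0.0, 0.589, 0.808, -0.0]
wrist_force: [-1.1, -0.7, -2.2]
opening: 0.324
grasp_force: 59.6
```

```bash
python3 -c "
from h import *
st();pin(.13);t=cam('top');b=cam('side');cv2.imwrite('pics/f.png',np.hstack([t['color'][80:300,100:420],b['color'][60:280,130:450]])[:,:,::-1])"
```

```text
t 20.52 box TCP mm [-52.5 263.8 342.3] tool y vs box x deg 11.4 F [-1.1 -0.7 -2.2] open 27.7 g 59.6 q [ 0.2  -0.04  1.66  0.    1.52 -0.11]
side 167
 y 100 x -7.0 z [271. 279. 292.] 9
 y 120 x -12.0 z [278. 287. 298.] 10
 y 140 x -15.0 z [283. 288. 301.] 9
 y 160 x -19.0 z [287. 296. 304.] 9
 y 280 x -45.0 z [321. 335. 345.] 15
 y 300 x -58.0 z [327. 341. 350.] 67
 y 320 x -61.0 z [332. 338. 346.] 15
wrist 9050
 y 200 x -44.0 z [317. 324. 327.] 547
 y 220 x -46.0 z [323. 329. 333.] 997
 y 240 x -50.0 z [329. 335. 339.] 1254
 y 260 x -55.0 z [335. 341. 344.] 1583
 y 280 x -59.0 z [340. 346. 349.] 2152
 y 300 x -62.0 z [339. 348. 350.] 2460
 y 320 x -61.0 z [334. 336. 340.] 55
top 853
 y 40 x -10.0 z [271. 276. 282.] 55
 y 60 x -13.0 z [276. 283. 287.] 73
 y 80 x -18.0 z [282. 288. 292.] 71
 y 100 x -21.0 z [288. 293. 298.] 76
 y 120 x -26.0 z [296. 300. 304.] 79
 y 140 x -30.0 z [299. 305. 310.] 87
 y 160 x -34.0 z [305. 311. 316.] 88
 y 180 x -38.0 z [311. 317. 323.] 91
 y 200 x -42.0 z [317. 322. 328.] 85
 y 220 x -46.0 z [322. 329. 332.] 92
 y 240 x -50.0 z [330. 334. 337.] 51
```

View pics/f.png

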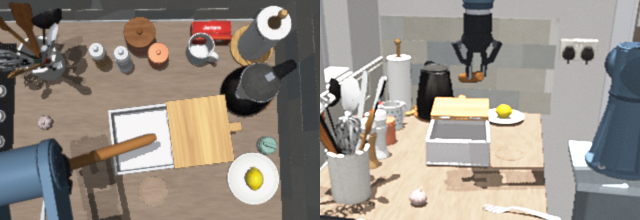

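The pin is held steady in the air. Its lower end is at about 0.24 m, against the required 0.161 m. The lid is folded back (165–235, 97–165) and the bystanders have not moved, so I'm handing in.

```bash
python3 -c "
from bench import ctrl
print(ctrl.hand_in())"
```

```text
the job is handed in; nothing more can be done
None
```

The job is handed in at about 20.5 s: the lid is folded back, and the gripper is holding the rolling pin still, its lowest end about 13 cm above the folded lid and clear of everything, with the other things where they were.

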